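# Firmness check of a marked mooncake

## Robot

A 7-joint arm with a two-finger parallel gripper is mounted at the origin on the work surface. World frame = base frame: x ahead of the robot, y to its left, z up, the work surface at z = 0. Lengths are in m, angles in rad, forces in N, time in s.
With the tool pointing down it reaches from about 0.4 to 0.75 m from the base axis. Payload 19.5 kg.
Tool frame: the origin (TCP) lies midway between the tips of the shut fingers; the grasp point (between the pads) lies 19 mm behind it; z points along the fingers, y is the line along which they close (so a half turn about z gives the same grasp; the last joint's range is limited). The gripper opens to 85 mm and grips with 20 to 120 N. Pads are 22 mm wide; open, the fingers measure 114 mm over their backs; the gripper's body (76 mm by 85 mm) begins 54 mm behind the grasp point. The pads swing forward as they close: fully open they stand 13 mm farther back than shut.
Start: joints at [-1.265, 0.707, -0.028, 1.485, 0.022, 0.951, -0.075], TCP at [0.196, 0.541, 0.231] pointing down, gripper open.
Joint ranges: [-2.71, 2.71], [-0.32, 2.16], [-1.57, 1.52], [0, 2.45], [-1.46, 4.6], [0, 2.02], [-2.83, 2.83]. Speed limits (rad/s): [1.89, 1.89, 2.57, 2.57, 3.01, 3.01, 3.01].

## Interface

Orientations are given as a unit quaternion [x, y, z, w].
In Python, from station import get_obs, grab_frame, finish_job gives the robot as it stands.
- The arm moves only by the tool drive_tool, never from a script. Its argument "moves" is a list of rows, each a list of 5 numbers: the closure, from 0 (fully open) to 1 (shut), then the shift along the tool's x, y, z in m, then the turn about the tool's z in degrees. In form: [[gripper, tx, ty, tz, turn], ...]. A call has 1 to 12 rows; each row shifts and turns the commanded pose from where the row before left it, along the tool's axes as they then stand; what a row does not reach is not made up. A row lasts 1/8 s, in which the tool goes at most 62.5 mm and 10.7 degrees, less where a joint would pass 70% of its speed; a pose out of reach is approached as far as the arm can. A call is refused whole if a number of a shift passes 0.0625 or a number of a turn 10.7, either way. A call with a gripper value outside its range is refused whole. The fingers move at their own pace and stop on an object; the grip force is fixed at half the most. Time passes only in rows, so rows that do not move let the fingers close. It gives the time, the measured TCP pose, the force, the opening and the grip force at its end, in the units of the state.
- get_obs(): the state, without advancing time (a new reading comes with each control period).
- grab_frame(name): name is "side" or "top"; returns a dict with "pixels" (480x640x3 uint8, red, green, blue), "K" (3x3 intrinsics, pixels), "extrinsics" (4x4, takes a point from camera to world coordinates). Camera axes: x right, y down, z forward; pixel columns grow to the right and rows downward; lengths in m; the calibration is good to about 2 mm. A picture is of the moment at which its call begins. There is no depth.
- finish_job(): hands the job in; it is judged then, once.
The state is a dict: "t": time; "joint_pos": joint angles; "qd": joint speeds; "joint_torque": joint torques, N m; "tcp_pos": TCP position; "eef_rot": TCP orientation; "force": force on the tool from outside, world axes, zero at the start; "torque": the same for the moment, N m; "opening": finger opening in m; "finger_force": force on a finger pad.
Only numpy, scipy, OpenCV 4.12 (cv2) and the standard library are available. Lean on these libraries where they do the work, as an engineer would, in place of code of your own. Each camera call takes 0.05 s, during which the arm holds its last target. There are 200 camera calls.

## Task

Take the mooncake with the red dot from the baking pan and set it, dot up, centred on the narrow raised blue-topped stand, and let go of it. Then lift the orange-handled firmness gauge out of its holder and hold it upright with its foot on the red dot, pressed lightly so that its spring plunger is about half-way in (the end of the barrel stands within the green band of the shaft), never pushing hard. Finish still holding the gauge there in that way, with everything else left where it is.

Things in the scene. Friction and masses are not known exactly. Their poses are not given: they have to be found in the camera images.
- dot_cake: The mooncake to be tested: a rigid golden-brown disc, 54 mm across, 30 mm high, about 80 g, with a red dot on its flat top. It starts upright in one of four places on the pan, 110 mm from its neighbours, at any yaw. Origin: centre of its underside; z up through the top; x towards the dot.
- dot (a point): Centre of the red dot (12 mm across) on the top of dot_cake: 7 mm from the cake's axis along the cake's +x, 30 mm above its underside.
- tray: Aluminium baking pan, 250 x 250 mm, open above, rim 20 mm high, wall and floor 4 mm thick, fixed. Holds the four mooncakes at 55 mm either way from its centre in x and y. Origin: centre of its underside.
- stand: Fixed test stand: a dark round base (84 mm across, 12 mm high), a thin steel column and a round blue top plate 44 mm across (narrower than the cake), whose flat top is 70 mm above the table. Origin: centre of its underside.
- stand_top (a point): Centre of the flat top of the blue plate of the stand, 70 mm above the table; its z axis points up.
- holder: Fixed gauge holder: white 90 x 90 mm base, four corner posts and a white 90 x 90 mm, 8 mm thick top plate with a 30 mm hole at its centre; its top is 85 mm above the table. Origin: centre of its underside. The gauge hangs in the hole by its flange and lifts straight out upwards.
- gauge: Firmness gauge, 240 g, hanging upright. Origin: on its axis at the underside of its dark flange (42 mm across, 6 mm thick), level with the holder top. z along its axis, up. Orange handle 26 mm square, 6 to 58 mm above the origin, sides along x and y, white dial on top. Barrel 26 mm across, to 42 mm below it; out of it the plunger: 8 mm shaft, black foot, underside 74 mm below the origin at rest.
- gauge_grip (a point): Where to grip: on the axis at about the middle of the orange handle, 34 mm above the gauge's origin (119 mm above the table at the start).
- foot (a point): Centre of the underside of the gauge's black foot (12 mm across), 108 mm below gauge_grip when the spring is relaxed. It moves with the plunger.
- plunger (a joint): How far the spring plunger is pushed into the barrel, m: 0 = fully out (at rest), 0.016 = fully in, against a hard stop. Spring: 0.9 N at the start of travel, 0.3 N more per mm (3.3 N half-way, at 0.008). The green band of the shaft is at the barrel's end from 0.004 to 0.012.
- cake_a: Golden-brown round mooncake like dot_cake (54 mm across, 30 mm high) but without a red dot; a bystander. Origin: centre of its underside.
- cake_b: Golden-brown round mooncake like dot_cake (54 mm across, 30 mm high) but without a red dot; a bystander. Origin: centre of its underside.
- cake_c: Golden-brown round mooncake like dot_cake (54 mm across, 30 mm high) but without a red dot; a bystander. Origin: centre of its underside.
- jar: Jar with a red cap, 70 mm across, 100 mm high, loose, standing at the back of the table; a bystander. Origin: centre of its underside.
- mould: White hand press mould with a green knob, 64 mm across, 120 mm high, loose, standing at the back; a bystander. Origin: centre of its underside.
- brush: Pastry brush lying at the back right of the table, loose; a bystander.
Mind the look-alikes: they are no part of the job. There is more than one size of the gauge; the job needs the largest.

How it is judged:
On the way, in this order (a step that is already met when the one before it is completed fails the run):
1. the dotted mooncake sits centred and level on the stand, let go (horizontal distance between dot_cake and stand_top below 0.012 m and z of dot_cake in the frame of stand_top between -0.004 and 0.004 m and angle between dot_cake's own z axis and vertical below 0.1 rad and z of dot in the frame of stand above 0.09 m and contact force between the fingers and dot_cake below 0.1 N and contact force between stand and dot_cake above 0.2 N and linear speed of dot_cake below 0.02 m/s), for 0.3 s.
2. the gauge is lifted clear of its holder, held by the fingers (z of foot in the frame of holder above 0.088 m and contact force between the fingers and gauge above 1 N), for 0.1 s.
At the end, for the whole second after the job is handed in: Dotted cake on the stand, dot up, within 12 mm of its centre, level to 0.1 rad, not touched by fingers. Gauge held still in the fingers, upright to 0.1 rad, off its holder, foot within 7 mm of the dot centre, pushing 1 to 7 N, plunger 4 to 12 mm in, through the last second (horizontal distance between dot_cake and stand_top below 0.012 m and z of dot_cake in the frame of stand_top between -0.004 and 0.004 m and angle between each of dot_cake, gauge's own z axis and vertical below 0.1 rad and z of dot in the frame of stand above 0.09 m and contact force between the fingers and dot_cake below 0.1 N and contact force between stand and dot_cake above 0.2 N and distance between foot and dot below 0.0075 m and horizontal distance between foot and dot below 0.007 m and contact force between gauge and dot_cake between 1 and 7 N and value of joint plunger between 0.004 and 0.012 m and contact force between the fingers and gauge above 1 N and contact force between gauge and holder below 0.05 N and linear speed of gauge below 0.02 m/s); the arm keeps its last pose, push and grip.
It fails at once if the gauge is pushed hard (over 12 N) on the mooncake (contact force between gauge and dot_cake above 12 N).
It fails at once if another mooncake is moved over 25 mm (distance of any of cake_a, cake_b, cake_c from where it was at the start of the episode above 0.025 m).
It fails at once if the jar, mould or brush is moved over 25 mm (distance of any of jar, mould, brush from where it was at the start of the episode above 0.025 m).
It also fails if it takes over 58 s, if anything falls off the work surface, if the arm or the gripper's body presses on something with over 40 N, if the wrist force passes 120 N, or if a joint passes its speed limit or range.

## Working session

There is one attempt and no reset: what is moved stays moved. The work goes in short steps, Python scripts to look and compute and a tool call to move; the robot and the scene stay as the last step left them, time stands still between calls to the robot, and variables do not carry over. Pictures are saved under pics/ and viewed, at most 10 in all, crops included, and the job is handed in when it is done.

Besides the shell and the picture viewer there is one more tool, called after "Emit:" in YAML: its name, and indented under it one key for each argument. drive_tool: Moves the arm, as the interface text tells. Its arguments: {"type":"object","properties":{"moves":{"type":"array","items":{"type":"array","items":{"type":"number"}}}},"required":["moves"]}

```bash
mkdir -p pics; python3 - <<'E'
from station import *
import cv2,numpy as np
o=get_obs(); print(o['t'],o['tcp_pos'],o['eef_rot'],o['opening'])
for n in('side','top'):
    f=grab_frame(n); cv2.imwrite(f'pics/{n}0.png',f['pixels'][:,:,::-1]); np.savez(f'{n}0.npz',**{k:np.array(v) for k,v in f.items()})
    print(np.round(f['K'],1).tolist(),np.round(f['extrinsics'],3).tolist())
E
```

```text
0.0 [0.19587725 0.54033444 0.23084388] [ 1.73034713e-01  9.84915583e-01 -5.25409556e-04 -8.39929236e-05] 0.08550656540032456
[[607.9, 0.0, 317.8], [0.0, 607.9, 241.3], [0.0, 0.0, 1.0]] [[0.957, -0.198, 0.212, 0.396], [-0.29, -0.667, 0.686, -0.788], [0.006, -0.718, -0.696, 0.891], [0.0, 0.0, 0.0, 1.0]]
[[468.1, 0.0, 316.8], [0.0, 468.1, 242.9], [0.0, 0.0, 1.0]] [[-0.013, -0.989, 0.148, 0.479], [-1.0, 0.016, 0.022, -0.026], [-0.024, -0.148, -0.989, 1.082], [0.0, 0.0, 0.0, 1.0]]
```

View pics/top0.png

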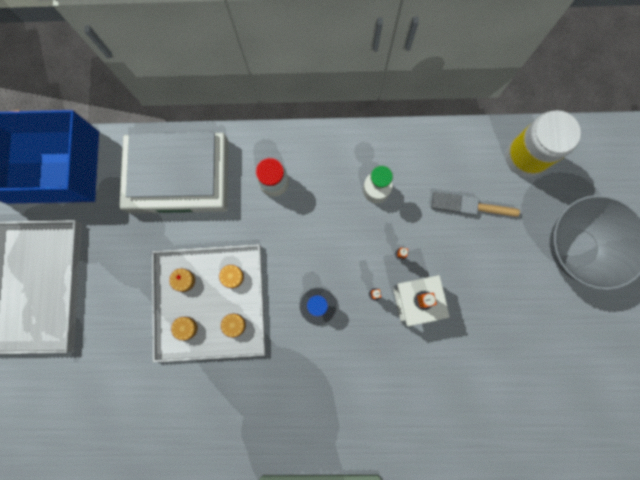

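View pics/side0.png

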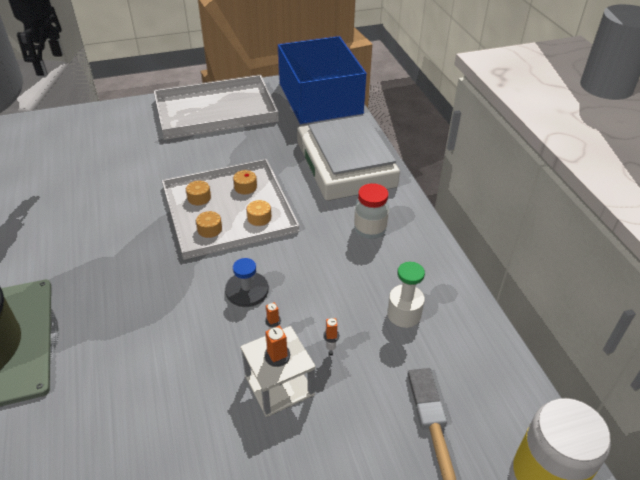

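The top view shows the dotted cake at about (181,279), the back-left place in the pan, with the blue stand at (317,306) and the large gauge at (427,299) in a slightly turned holder. Small gauges stand at (402,253) and (376,294). In the side view the dotted cake is at (245,181), the stand at (245,268) and the gauge at (277,345).

```bash
cat > h.py <<'E'
import numpy as np,cv2
def ray(f,u,v):
    d=np.linalg.inv(f['K'])@[u,v,1.]; E=f['extrinsics']; return E[:3,3],E[:3,:3]@d
def onz(f,u,v,z):
    o,d=ray(f,u,v); return o+d*(z-o[2])/d[2]
def tri(f,p,g,q):
    o1,d1=ray(f,*p); o2,d2=ray(g,*q); d1/=np.linalg.norm(d1); d2/=np.linalg.norm(d2)
    s=np.linalg.lstsq(np.c_[d1,-d2],o2-o1,rcond=None)[0]; a,b=o1+s[0]*d1,o2+s[1]*d2
    return (a+b)/2,np.linalg.norm(a-b)
def proj(f,P):
    E=np.linalg.inv(f['extrinsics']); p=f['K']@(E[:3,:3]@P+E[:3,3]); return p[:2]/p[2]
def blobs(f,lo,hi,roi,amin=5):
    x0,y0,x1,y1=roi; h=cv2.cvtColor(f['pixels'][y0:y1,x0:x1],cv2.COLOR_RGB2HSV_FULL)
    m=cv2.inRange(h,np.array(lo),np.array(hi)); n,l,s,c=cv2.connectedComponentsWithStats(m)
    return [(c[i]+[x0,y0],s[i]) for i in range(1,n) if s[i][4]>=amin],l
E
python3 - <<'E'
from h import *
T=dict(np.load('top0.npz'));S=dict(np.load('side0.npz'))
def show(n,f,lo,hi,roi,a=5):
    for c,s in blobs(f,lo,hi,roi,a)[0]: print(n,c.round(1),s.tolist())
for n,f,r in(('T',T,(150,240,270,365)),('S',S,(160,160,300,255))):
    show(n+'red',f,(0,150,80),(12,255,255),r,2); show(n+'or',f,(14,120,110),(45,255,255),r,30)
for n,f,r in(('T',T,(290,280,345,330)),('S',S,(220,250,275,300))): show(n+'blue',f,(150,150,60),(180,255,255),r)
for n,f,r in(('T',T,(360,240,450,330)),('S',S,(225,290,350,410))):
    show(n+'handle',f,(5,150,80),(25,255,255),r)
for n,f,r in(('T',T,(390,270,460,330)),('S',S,(230,320,320,415))):
    x0,y0,x1,y1=r; cv2.imwrite(f'pics/c{n}.png',cv2.resize(f['pixels'][y0:y1,x0:x1,::-1],None,fx=8 if n=='T' else 6,fy=8 if n=='T' else 6,interpolation=cv2.INTER_CUBIC))
a=cv2.imread('pics/cT.png');b=cv2.imread('pics/cS.png')
k=cv2.resize(T['pixels'][262:296,164:200,::-1],None,fx=8,fy=8)
im=np.zeros((600,800,3),np.uint8); a=cv2.resize(a,(400,343)); b=cv2.resize(b,(400,422)); im[:343,:400]=a; im[:422,400:]=b; im[343:343+257,:288]=k[:257]
cv2.imwrite('pics/crop.png',im)
E
```

```text
Tred [178. 277.] [27, 36, 3, 3, 9]
Tor [231. 276.] [70, 25, 23, 23, 405]
Tor [181.1 279.7] [20, 29, 22, 22, 370]
Tor [232.7 325. ] [71, 74, 23, 23, 410]
Tor [183.1 328.2] [22, 77, 23, 23, 408]
Sred [246.2 174.9] [84, 14, 5, 3, 12]
Sor [244.2 181.1] [74, 10, 22, 24, 368]
Sor [197.2 191.5] [27, 21, 23, 24, 396]
Sor [257.9 212.1] [87, 41, 24, 24, 457]
Sor [208. 223.] [37, 52, 24, 25, 452]
Tblue [317.  305.4] [17, 15, 21, 21, 338]
Sblue [244.2 267.8] [14, 8, 22, 20, 352]
Thandle [399.7 254.9] [38, 11, 7, 7, 17]
Thandle [421.2 300.7] [58, 54, 9, 14, 69]
Thandle [372.8 297.2] [12, 56, 3, 3, 5]
Shandle [272.4 315.9] [42, 18, 12, 16, 144]
Shandle [331.3 331.5] [101, 34, 11, 15, 135]
Shandle [276.5 347.8] [41, 41, 21, 31, 403]
```

View pics/crop.png

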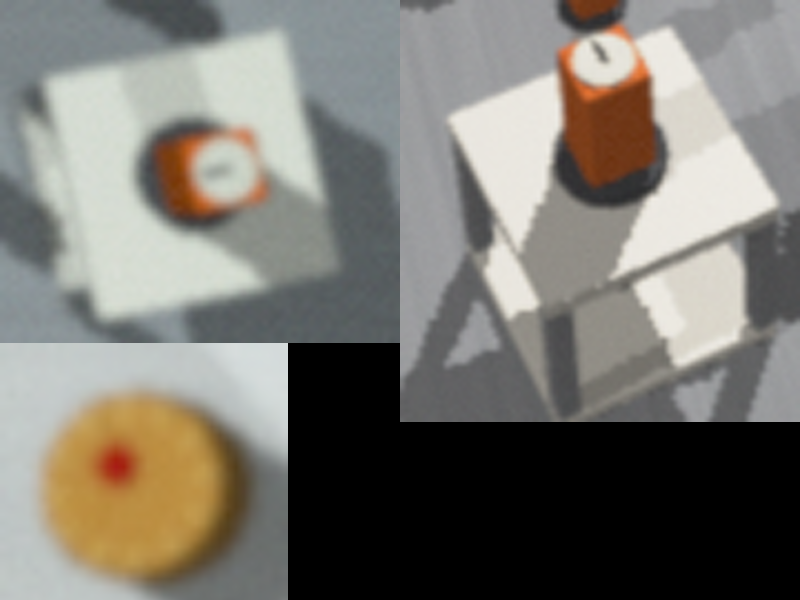

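```bash
python3 - <<'E'
from h import *
T=dict(np.load('top0.npz'));S=dict(np.load('side0.npz'))
r=lambda p:np.round(np.asarray(p)*1000,1)
# cakes: silhouette centre ~ mid height
cs=[]
for f,roi in((T,(150,240,270,365)),(S,(160,160,300,255))):
    L=[c for c,s in blobs(f,(0,110,50),(45,255,255),roi,200)[0]]
    P=[onz(f,*c,0.019) for c in L]; cs.append(P); print('cakes',[r(p).tolist() for p in P])
print('dot tri',[r(x) for x in tri(T,(178,277),S,(246.2,174.9))], r(onz(T,178,277,.034)), r(onz(S,246.2,174.9,.034)))
b=tri(T,(317,305.4),S,(244.2,267.8)); print('stand',r(b[0]),r(b[1]),r(onz(T,317,305.4,.068)),r(onz(S,244.2,267.8,.068)))
ct=lambda x,y:(390+x/5.714,270+y/5.714); sd=lambda x,y:(230+(x-400)/4.444,320+y/4.444)
H=np.array([onz(T,*ct(*p),.085) for p in((45,75),(285,30),(340,268),(100,320))]); print('holder T',r(H.mean(0)),[np.linalg.norm(H[i]-H[i-1]).round(3) for i in range(4)],np.degrees(np.arctan2(*(H[1]-H[0])[1::-1])),np.degrees(np.arctan2(*(H[2]-H[1])[1::-1])))
Q=np.array([onz(S,*sd(*p),.143) for p in((558,75),(627,30),(648,70),(590,102))]); print('handletop S',r(Q),r(Q.mean(0)),[np.linalg.norm(Q[i]-Q[i-1]).round(3) for i in range(4)],[np.degrees(np.arctan2(*(Q[i]-Q[i-1])[1::-1])).round() for i in range(4)])
print('dial',[r(x) for x in tri(T,ct(225,172),S,sd(603,60))])
for n,t,s in(('g1',(402.5,252.5),(331.8,322)),('g2',(376,294),(272,307))): print(n,[r(x) for x in tri(T,t,S,s)])
E
```

```text
cakes [[564.9, 194.5, 19.0], [558.1, 307.3, 19.0], [454.8, 188.8, 19.0], [449.1, 299.3, 19.0]]
cakes [[557.5, 306.7, 19.0], [449.2, 298.2, 19.0], [564.4, 193.4, 19.0], [454.7, 187.7, 19.0]]
dot tri [array([563.4, 311.6,  33.4]), np.float64(0.1)] [563.3 311.4  34. ] [563.3 310.9  34. ]
stand [495.3  -2.1  63.9] 0.0 [495.2  -2.2  68. ] [494.8  -6.   68. ]
holder T [ 502.9 -227.1   85. ] [np.float64(0.091), np.float64(0.091), np.float64(0.089), np.float64(0.09)] -80.21309482335809 -169.9156660520153
handletop S [[ 487.1 -228.2  143. ]
 [ 514.5 -216.2  143. ]
 [ 517.1 -234.9  143. ]
 [ 494.9 -242.3  143. ]] [ 503.4 -230.4  143. ] [np.float64(0.016), np.float64(0.03), np.float64(0.019), np.float64(0.023)] [np.float64(119.0), np.float64(24.0), np.float64(-82.0), np.float64(-162.0)]
dial [array([ 502.4, -226.7,  143.5]), np.float64(1.8)]
g1 [array([ 605.9, -186.9,   85.6]), np.float64(2.8)]
g2 [array([ 518.1, -127.5,   86.5]), np.float64(1.9)]
```

Emit:
drive_tool:
  moves:
    - [0,-0.042,-0.0097,0.01,0]
    - [0,-0.042,-0.0097,0.01,0]
    - [0,-0.042,-0.0097,0.01,0]
    - [0,-0.042,-0.0097,0.01,0]
    - [0,-0.042,-0.0097,0.01,0]
    - [0,-0.042,-0.0097,0.01,0]
    - [0,-0.042,-0.0097,0.01,0]
    - [0,-0.042,-0.0097,0.01,0]
    - [0,-0.042,-0.0097,0.01,0]
    - [0,-0.042,-0.0097,0.01,0]
    - [0,0,0,0,10]
    - [0,0,0,0,10]

```text
t: 1.6
tcp_pos: [0.5579, 0.3057, 0.1307]
eef_rot: [0.345, 0.939, -0.0, -0.0]
force: [-0.1, 0.5, -0.1]
opening: 0.0853
finger_force: 0.0
```

Emit:
drive_tool:
  moves:
    - [0,0,0,0,0]

```text
t: 1.72
tcp_pos: [0.5576, 0.3062, 0.131]
eef_rot: [0.341, 0.94, -0.0, -0.0]
force: [-0.6, -0.5, -0.4]
opening: 0.0854
finger_force: 0.0
```

Emit:
drive_tool:
  moves:
    - [0,0,0,0.03,0]
    - [0,0,0,0.03,0]
    - [0,0,0,0.025,0]
    - [0,0,0,0.02,0]
    - [0,0,0,0.015,0]
    - [0,0,0,0.005,0]
    - [0,0,0,0,0]

```text
t: 2.6
tcp_pos: [0.5579, 0.3063, 0.0065]
eef_rot: [0.341, 0.94, 0.0, 0.0]
force: [-0.5, 0.2, 0.2]
opening: 0.0857
finger_force: 0.0
```

Emit:
drive_tool:
  moves:
    - [1,0,0,0,0]
    - [1,0,0,0,0]
    - [1,0,0,0,0]
    - [1,0,0,0,0]
    - [1,0,0,0,0]
    - [1,0,0,0,0]
    - [1,0,0,0,0]
    - [1,0,0,0,0]

```text
t: 3.6
tcp_pos: [0.558, 0.3063, 0.0073]
eef_rot: [0.341, 0.94, 0.0, 0.0]
force: [-2.7, -2.3, 11.0]
opening: 0.0516
finger_force: 62.5
```

Emit:
drive_tool:
  moves:
    - [1,0,0,-0.01,0]
    - [1,0,0,-0.02,0]
    - [1,0,0,-0.03,0]
    - [1,0,0,-0.04,0]
    - [1,0,0,-0.04,0]
    - [1,0,0,-0.03,0]
    - [1,0,0,0,0]

```text
t: 4.47
tcp_pos: [0.5585, 0.3066, 0.1797]
eef_rot: [0.341, 0.94, 0.002, 0.001]
force: [0.3, 0.3, -1.2]
opening: 0.0518
finger_force: 62.9
```

```bash
python3 - <<'E'
from h import *
from station import *
f=grab_frame('side'); o=get_obs(); print(o['tcp_pos'],o['force'])
S=f; u,v=proj(f,np.array(o['tcp_pos'])).astype(int); print(u,v)
c=f['pixels'][v-70:v+50,u-80:u+80,::-1]; cv2.imwrite('pics/held.png',cv2.resize(c,None,fx=4,fy=4,interpolation=cv2.INTER_CUBIC))
E
```

```text
[0.55796051 0.3063321  0.17793195] [ 0.89314151  0.06754644 -0.85678795]
238 122
```

View pics/held.png

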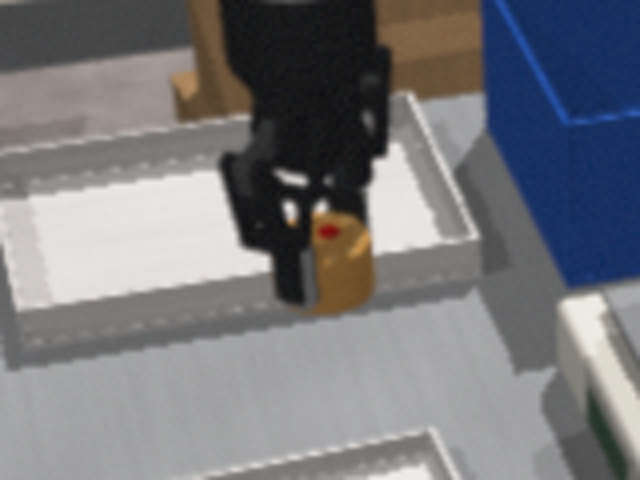

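Emit:
drive_tool:
  moves:
    - [1,-0.01,-0.019,0,0]
    - [1,-0.015,-0.028,0,0]
    - [1,-0.015,-0.028,0,0]
    - [1,-0.015,-0.028,0,0]
    - [1,-0.015,-0.028,0,0]
    - [1,-0.015,-0.028,0,0]
    - [1,-0.015,-0.028,0,0]
    - [1,-0.015,-0.028,0,0]
    - [1,-0.015,-0.028,0,0]
    - [1,-0.0145,-0.0243,0,0]
    - [1,-0.005,-0.01,0,0]
    - [1,0,0,0,0]

```text
t: 6.02
tcp_pos: [0.4943, -0.0024, 0.1762]
eef_rot: [0.342, 0.94, -0.0, -0.0]
force: [-0.5, -0.1, -1.6]
opening: 0.0515
finger_force: 62.9
```

Emit:
drive_tool:
  moves:
    - [1,0,0,0.02,0]
    - [1,0,0,0.03,0]
    - [1,0,0,0.02,0]
    - [1,0,0,0.01,0]
    - [1,0,0,0,0]
    - [1,0,0,0,0]

```text
t: 6.78
tcp_pos: [0.4948, -0.0022, 0.097]
eef_rot: [0.341, 0.94, 0.0, 0.0]
force: [-0.1, 0.2, -0.3]
opening: 0.0516
finger_force: 62.9
```

```bash
python3 - <<'E'
from h import *
from station import *
S=grab_frame('side'); o=get_obs(); p=np.array(o['tcp_pos']); print(p,o['force'],o['opening'])
q=np.array([.4952,-.0021,.07]); u,v=proj(S,q).astype(int)
for c,s in blobs(S,(0,150,80),(12,255,255),(u-30,v-50,u+40,v+10),3)[0]: print('dot',c,onz(S,*c,p[2]-.0033+.03),s)
cv2.imwrite('pics/over.png',cv2.resize(S['pixels'][v-80:v+50,u-80:u+80,::-1],None,fx=4,fy=4,interpolation=cv2.INTER_CUBIC))
E
```

```text
[ 0.49475545 -0.00226449  0.09699708] [-0.82336611 -0.11022377 -0.55591252] 0.05176397549475303
dot [243.04347826 242.91304348] [0.49884654 0.00237156 0.12369708] [27 26  7  5 23]
```

View pics/over.png

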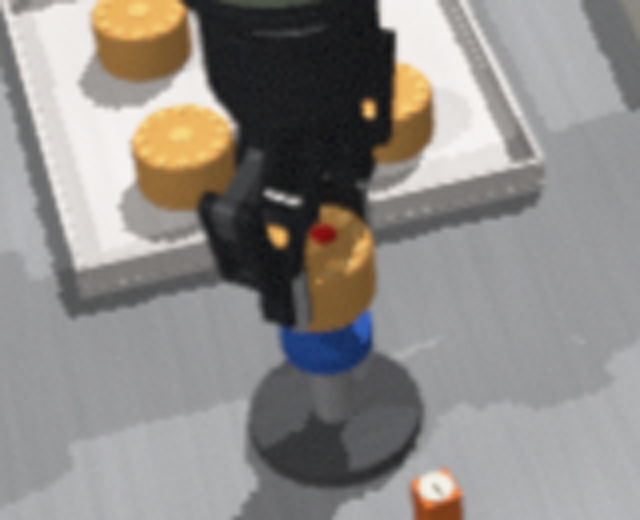

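The cake is held level with its dot up, at about (323,233) in the crop, over the blue plate at (327,345).

Emit:
drive_tool:
  moves:
    - [1,0,0,0.01,0]
    - [1,0,0,0.008,0]
    - [1,0,0,0.002,0]
    - [1,0,0,0,0]

```text
t: 7.32
tcp_pos: [0.4943, -0.0024, 0.0761]
eef_rot: [0.341, 0.94, -0.0, -0.0]
force: [0.4, 0.6, -0.8]
opening: 0.0516
finger_force: 62.9
```

Emit:
drive_tool:
  moves:
    - [1,0,0,0.002,0]
    - [1,0,0,0,0]
    - [1,0,0,0,0]

```text
t: 7.7
tcp_pos: [0.4945, -0.0024, 0.0744]
eef_rot: [0.341, 0.94, -0.0, 0.0]
force: [0.4, 0.3, 0.0]
opening: 0.0518
finger_force: 62.9
```

Emit:
drive_tool:
  moves:
    - [1,0,0,0.001,0]
    - [1,0,0,0,0]
    - [1,0,0,0,0]

```text
t: 8.07
tcp_pos: [0.4944, -0.0024, 0.0733]
eef_rot: [0.341, 0.94, -0.0, -0.0]
force: [-0.2, -0.1, -1.4]
opening: 0.0516
finger_force: 62.9
```

Emit:
drive_tool:
  moves:
    - [1,0,0,0.001,0]
    - [1,0,0,0,0]
    - [1,0,0,0,0]

```text
t: 8.45
tcp_pos: [0.4944, -0.0024, 0.0732]
eef_rot: [0.341, 0.94, 0.0, 0.0]
force: [-4.2, 0.8, 25.3]
opening: 0.0518
finger_force: 65.5
```

Emit:
drive_tool:
  moves:
    - [1,0,0,-0.001,0]
    - [1,0,0,0,0]
    - [0.3,0,0,0,0]
    - [0.15,0,0,0,0]
    - [0,0,0,0,0]
    - [0,0,0,0,0]
    - [0,0,0,0,0]
    - [0,0,0,0,0]
    - [0,0,0,0,0]

```text
t: 9.57
tcp_pos: [0.4944, -0.0024, 0.0733]
eef_rot: [0.341, 0.94, -0.0, 0.0]
force: [-0.4, -0.4, 0.2]
opening: 0.0855
finger_force: 0.0
```

Emit:
drive_tool:
  moves:
    - [0,0,0,-0.005,0]
    - [0,0,0,-0.02,0]
    - [0,0,0,-0.03,0]
    - [0,0,0,-0.04,0]
    - [0,0,0,-0.05,0]
    - [0,0,0,-0.02,0]
    - [0,0,0,0,10]
    - [0,0,0,0,10]
    - [0,0,0,0,10]
    - [0,0,0,0,10]
    - [0,0,0,0,0]

```text
t: 10.95
tcp_pos: [0.4943, -0.0022, 0.2385]
eef_rot: [0.642, 0.767, -0.0, 0.0]
force: [-0.7, -0.9, -0.9]
opening: 0.0853
finger_force: 0.0
```

Emit:
drive_tool:
  moves:
    - [0,-0.028,-0.004,0,0]
    - [0,-0.028,-0.004,0,0]
    - [0,-0.028,-0.004,0,0]
    - [0,-0.028,-0.004,0,0]
    - [0,-0.028,-0.004,0,0]
    - [0,-0.028,-0.004,0,0]
    - [0,-0.028,-0.004,0,0]
    - [0,-0.027,-0.0035,0,0]
    - [0,0,0,0,0]

```text
t: 12.08
tcp_pos: [0.5019, -0.2293, 0.2383]
eef_rot: [0.642, 0.767, -0.0, 0.0]
force: [-0.5, 1.1, 0.4]
opening: 0.0852
finger_force: 0.0
```

```bash
python3 - <<'E'
from h import *
from station import *
F={n:grab_frame(n) for n in('top','side')}; o=get_obs(); print(o['tcp_pos'])
im=np.zeros((480,800,3),np.uint8); q=np.array([.4952,-.0021,.09]); d={}
for k,(n,f) in enumerate(F.items()):
    u,v=proj(f,q).astype(int); roi=(u-30,v-30,u+30,v+30)
    for c,s in blobs(f,(0,150,80),(12,255,255),roi,3)[0]: print(n,'dot',c,onz(f,*c,.1),s[4]); d[n]=c
    for c,s in blobs(f,(0,110,50),(45,255,255),roi,100)[0]: print(n,'cake',c,onz(f,*c,.085),s)
    x0=max(u-60,0)if n=='top' else u-50
    y0=v-60 if n=='top' else v-50
    im[:,400*k:400*k+400]=cv2.resize(f['pixels'][y0:y0+168,x0:x0+140,::-1],(400,480),interpolation=cv2.INTER_CUBIC)
print(tri(F['top'],d['top'],F['side'],d['side']))
cv2.imwrite('pics/placed.png',im)
E
```

```text
[ 0.50231181 -0.22711692  0.23834824]
top dot [315.2        303.26666667] [0.4991397  0.00077291 0.1       ] 15
top cake [317.07677903 305.93820225] [ 0.49379733 -0.0027105   0.085     ] [ 19  18  26  26 534]Traceback (most recent call last):
  File "<stdin>", line 12, in <module>
KeyError: 'side'
```

Emit:
drive_tool:
  moves:
    - [0,0,0,0.03,0]
    - [0,0,0,0.04,0]
    - [0,0,0,0.03,0]
    - [0,0,0,0.02,0]
    - [0,0,0,0.015,0]
    - [0,0,0,0.005,0]
    - [0,0,0,0,0]

```text
t: 13.05
tcp_pos: [0.5026, -0.2273, 0.0986]
eef_rot: [0.642, 0.767, 0.0, 0.0]
force: [0.2, -0.1, 0.7]
opening: 0.0853
finger_force: 0.0
```

Emit:
drive_tool:
  moves:
    - [1,0,0,0,0]
    - [1,0,0,0,0]
    - [1,0,0,0,0]
    - [1,0,0,0,0]
    - [1,0,0,0,0]
    - [1,0,0,0,0]
    - [1,0,0,0,0]
    - [1,0,0,0,0]
    - [1,0,0,0,0]
    - [1,0,0,0,0]

```text
t: 14.3
tcp_pos: [0.5025, -0.2275, 0.0987]
eef_rot: [0.642, 0.766, 0.0, 0.0]
force: [0.1, 0.3, 6.7]
opening: 0.0253
finger_force: 59.1
```

```bash
python3 - <<'E'
from h import *
from station import *
f=grab_frame('side'); cv2.imwrite('pics/grip.png',cv2.resize(f['pixels'][220:420,180:380,::-1],None,fx=3,fy=3,interpolation=cv2.INTER_CUBIC)); print(get_obs()['force'])
for c,s in blobs(f,(0,150,80),(12,255,255),(225,225,265,270),3)[0]: print('dot',c,onz(f,*c,.1),s)
E
```

```text
[-0.1325876   1.31895982  5.60427477]
```

View pics/grip.png

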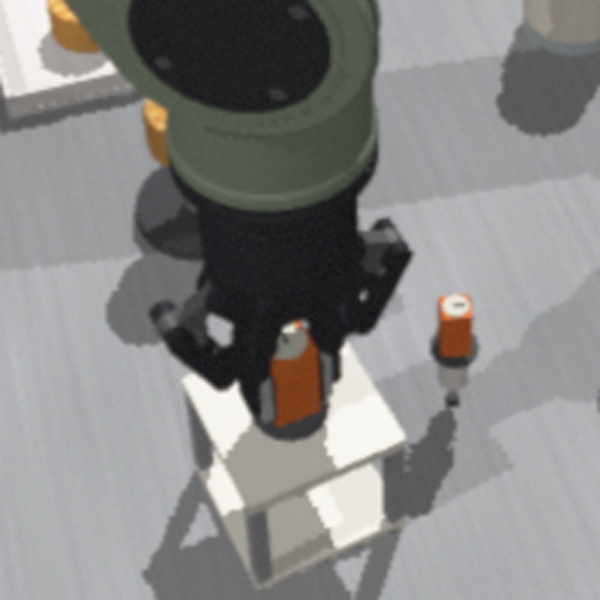

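Emit:
drive_tool:
  moves:
    - [1,0,0,-0.005,0]
    - [1,0,0,-0.015,0]
    - [1,0,0,-0.025,0]
    - [1,0,0,-0.03,0]
    - [1,0,0,-0.03,0]
    - [1,0,0,-0.025,0]
    - [1,0,0,-0.01,0]
    - [1,0,0,0,0]
    - [1,0,0,0,0]

```text
t: 15.48
tcp_pos: [0.5021, -0.2273, 0.2375]
eef_rot: [0.642, 0.766, -0.0, -0.001]
force: [0.2, -0.6, -2.7]
opening: 0.0256
finger_force: 59.2
```

```bash
python3 - <<'E'
from h import *
from station import *
F={n:grab_frame(n) for n in('top','side')}; o=get_obs(); p=np.array(o['tcp_pos']); print(p,o['force'],o['opening'])
f=F['top']
for c,s in blobs(f,(0,150,80),(12,255,255),(290,280,345,330),3)[0]: print('dot',c,onz(f,*c,.1),s[4])
f=F['side']; u,v=proj(f,p-[0,0,.0877]); u0,v0=int(u),int(v); print('foot pred',u,v, 'crop origin',u0-60,v0-80)
cv2.imwrite('pics/lift.png',cv2.resize(f['pixels'][v0-80:v0+40,u0-60:u0+60,::-1],None,fx=5,fy=5,interpolation=cv2.INTER_CUBIC))
E
```

```text
[ 0.50213537 -0.22738024  0.23757836] [-0.59122399  0.36149273 -2.33294392] 0.025337039275176138
dot [315.07142857 303.21428571] [0.49925134 0.00103926 0.1       ] 14
foot pred 274.8557434790335 331.4062651510476 crop origin 214 251
```

View pics/lift.png

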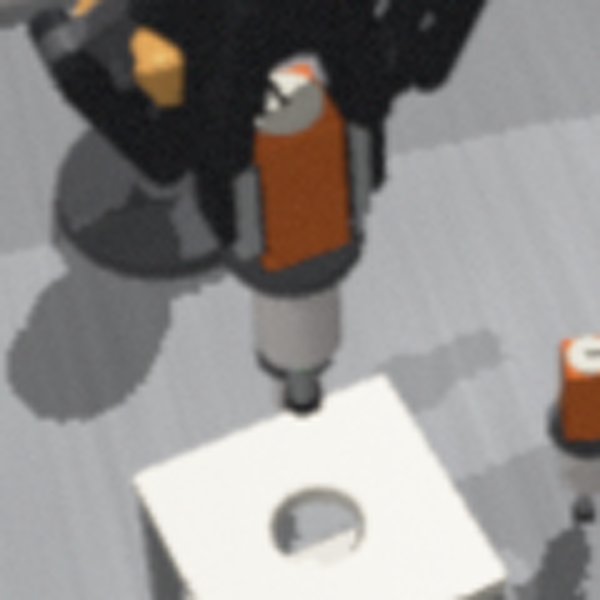

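Emit:
drive_tool:
  moves:
    - [1,0.01,0.002,0,0]
    - [1,0.02,0.003,0,0]
    - [1,0.025,0.004,0,0]
    - [1,0.03,0.005,0,0]
    - [1,0.03,0.005,0,0]
    - [1,0.03,0.005,0,0]
    - [1,0.03,0.005,0,0]
    - [1,0.025,0.004,0,0]
    - [1,0.016,0.003,0,0]
    - [1,0.01,0.001,0,0]
    - [1,0,0,0,0]
    - [1,0,0,0,0]

```text
t: 17.08
tcp_pos: [0.4993, 0.0007, 0.2383]
eef_rot: [0.643, 0.766, -0.0, 0.0]
force: [0.6, -0.6, -2.8]
opening: 0.0254
finger_force: 59.2
```

Emit:
drive_tool:
  moves:
    - [1,0,0,0.01,0]
    - [1,0,0,0.015,0]
    - [1,0,0,0.01,0]
    - [1,0,0,0.005,0]
    - [1,0,0,0,0]
    - [1,0,0,0,0]

```text
t: 17.82
tcp_pos: [0.4995, 0.0015, 0.1986]
eef_rot: [0.642, 0.766, 0.0, 0.0]
force: [-0.7, -0.6, -1.6]
opening: 0.025
finger_force: 59.2
```

```bash
python3 - <<'E'
from h import *
from station import *
f=grab_frame('side'); o=get_obs(); p=np.array(o['tcp_pos']); print(p,o['force'],o['opening'])
u,v=proj(f,p-[0,0,.0877]); u0,v0=int(u),int(v); print('foot pred',u,v,'below at cake top',proj(f,np.array([p[0],p[1],.1])), 'crop origin',u0-40,v0-60)
for c,s in blobs(f,(0,150,60),(12,255,255),(u0-15,v0-10,u0+15,v0+25),2)[0]: print('dot',c,onz(f,*c,.1),s)
cv2.imwrite('pics/over2.png',cv2.resize(f['pixels'][v0-60:v0+40,u0-40:u0+60,::-1],None,fx=6,fy=6,interpolation=cv2.INTER_CUBIC))
E
```

```text
[0.49945415 0.00149192 0.19863607] [ 0.76309235  0.56837243 -2.81635699] 0.02529674031618244
foot pred 244.0321712692759 248.18911186966412 below at cake top [244.50320028 252.42481284] crop origin 204 188
dot [244.28571429 252.04761905] [0.49927374 0.00256275 0.1       ] [13 11  6  7 21]
```

View pics/over2.png

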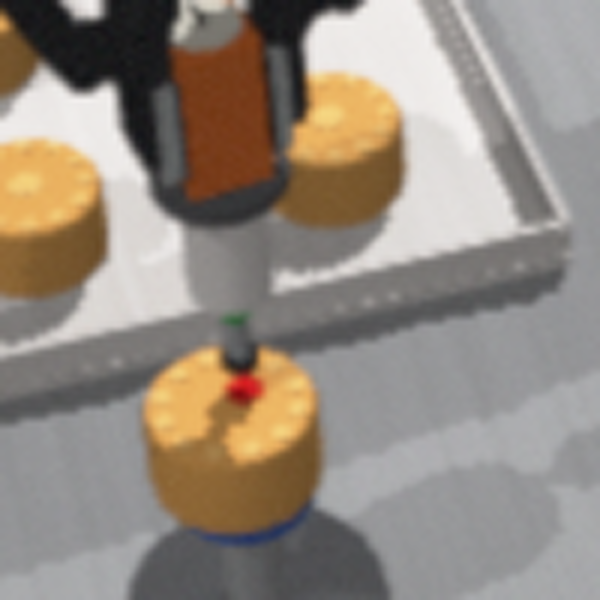

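The foot, at about (238,362) in the crop, stands just above the red dot at (243,387), and the cake sits level on the stand.

Emit:
drive_tool:
  moves:
    - [1,0,0,0.004,0]
    - [1,0,0,0.004,0]
    - [1,0,0,0.002,0]
    - [1,0,0,0,0]

```text
t: 18.38
tcp_pos: [0.4993, 0.0015, 0.1881]
eef_rot: [0.642, 0.766, -0.0, -0.0]
force: [0.6, -0.5, -1.9]
opening: 0.0253
finger_force: 59.2
```

Emit:
drive_tool:
  moves:
    - [1,0,0,0.002,0]
    - [1,0,0,0.002,0]
    - [1,0,0,0.001,0]
    - [1,0,0,0,0]
    - [1,0,0,0,0]

```text
t: 19.0
tcp_pos: [0.4994, 0.0015, 0.1834]
eef_rot: [0.642, 0.766, -0.0, 0.0]
force: [1.1, -0.7, 0.3]
opening: 0.0255
finger_force: 59.4
```

Emit:
drive_tool:
  moves:
    - [1,0,0,0.002,0]
    - [1,0,0,0.0015,0]
    - [1,0,0,0,0]
    - [1,0,0,0,0]
    - [1,0,0,0,0]
    - [1,0,0,0,0]

```text
t: 19.75
tcp_pos: [0.4993, 0.0015, 0.1798]
eef_rot: [0.642, 0.766, -0.0, 0.0]
force: [1.7, -0.5, 1.1]
opening: 0.0253
finger_force: 59.6
```

```bash
python3 - <<'E'
from h import *
from station import *
F=[]
for i in range(8):
    f=grab_frame('side'); o=get_obs(); F.append(o['force'][2])
p=np.array(o['tcp_pos']); print(p,np.mean(F),np.round(F,1),o['t'])
im=f['pixels'][180:300,190:310,::-1]
cv2.imwrite('pics/press.png',cv2.resize(im,None,fx=5,fy=5,interpolation=cv2.INTER_CUBIC))
E
```

```text
[0.49932381 0.00152822 0.1798147 ] 1.5279082821276382 [1.1 1.9 2.3 1.8 1.2 1.6 1.  1.4] 20.15
```

View pics/press.png

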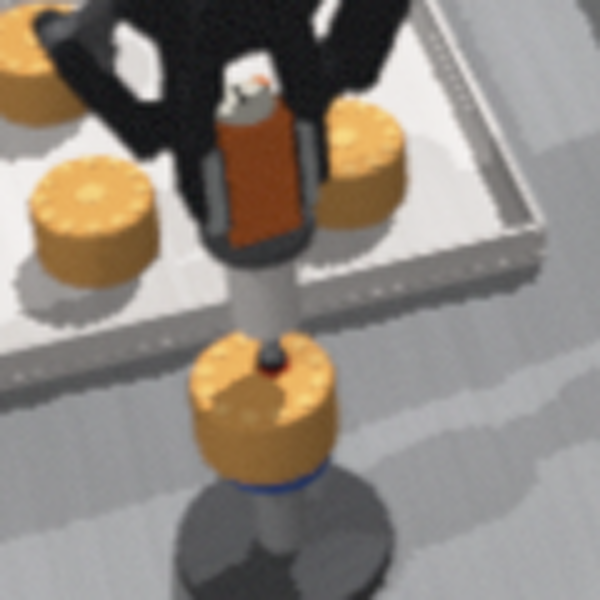

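The foot sits on the dot, at about (270,360) in the crop, with a thin red rim showing around it. The cake is level, and the push is about 3.9 N, roughly 8 mm of plunger travel. I'm handing the job in.

```bash
python3 -c "
from station import *
print(finish_job())"
```

```text
the job is handed in; nothing more can be done
None
```

I handed the job in at about 20 s: the dotted mooncake is centred on the blue stand, and the gauge is held upright with its foot on the red dot, pressed about half-way at an estimated 3.9 N; the judge returned no verdict.

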